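# Lock the power unit's latches, then hold its interlock plunger

## Robot

A 6-joint arm with a two-finger parallel gripper is mounted at the origin on the work surface. World frame = base frame: x ahead of the robot, y to its left, z up, the work surface at z = 0. Lengths are in m, angles in rad, forces in N, time in s.
With the tool pointing down it reaches from about 0.275 to 0.825 m from the base axis. Payload 4.9 kg.
Tool frame: the origin (TCP) lies at the very end of the fingers, on their centre line; the grasp point (between the pads) lies 19 mm behind it; z points along the fingers, y is the direction in which the jaws open and shut (so a half turn about z gives the same grasp; the last joint's range is limited). The gripper opens to 85 mm and grips with 20 to 120 N. Pads are 22 mm wide; open, the fingers measure 114 mm over their backs; the gripper's body (76 mm by 85 mm) begins 54 mm behind the grasp point. The pads swing forward as they close: fully open they stand 13 mm farther back than shut.
Start: joints at [1.192, 0.326, -0.193, 1.052, 0, 1.437], TCP at [0.133, 0.534, 0.231] pointing down, gripper open.
Joint ranges: [-2.65, 2.65], [-0.97, 1.79], [-1.3, 1.35], [-1.93, 2.1], [-1.47, 1.37], [-3.14, 3.14]. Speed limits (rad/s): [2.57, 2.57, 3.14, 3.14, 3.14, 3.14].

## Interface

Orientations are given as [roll, pitch, yaw] about the fixed x, y, z axes, in that order (R = Rz(yaw) Ry(pitch) Rx(roll)).
In Python, from station import bot, eyes gives the robot as it stands.
- The arm moves only by the tool jog_arm, never from a script. Its argument "moves" is a list of rows, each a list of 7 numbers: the shift along the tool's x, y, z in m, then the turn, a rotation vector about the tool's x, y, z in degrees, then the finger opening in m, from 0 to 0.0854. A call has 1 to 8 rows; each row shifts and turns the pose as measured when the row begins, along the tool's axes as they then stand; what a row does not reach is not made up. A row lasts 1/8 s, in which the tool goes at most 62.5 mm and 10.7 degrees, less where a joint would pass 70% of its speed; a pose out of reach is approached as far as the arm can. A call is refused whole if a number of a shift passes 0.0625 or a number of a turn 10.7, either way. A call with a gripper value outside its range is refused whole. The fingers move at their own pace and stop on an object; the grip force is fixed at half the most. Time passes only in rows, so rows that do not move let the fingers close. It gives the time, the measured TCP pose, the force and the opening at its end, in the units of the state.
- bot.observe(): the state, without advancing time (a new reading comes with each control period).
- eyes.grab_frame(name): name is "scene" or "side" or "wrist"; returns a dict with "img" (384x512x3 uint8, red, green, blue), "depth" (384x512 float32, m along the optical axis (not along the pixel's ray), 0 where there is no reading), "fx", "fy", "cx", "cy" (pixels), "k1" (the pictures are not rectified: a ray, as slopes to the right and down, at radius r is drawn at 1 + k1 r^2 times it, then the intrinsics apply), "xyz" and "attitude" of the camera in the world; the wrist camera has in their place "hand_eye" (4x4, takes a point from camera to tool coordinates, whose origin is the TCP and whose axes are the flange's). Camera axes: x right, y up, looking along -z (the intrinsics and any distortion apply to the point x, -y, -z); pixel columns grow to the right and rows downward; lengths in m; the calibration is good to about 2 mm. A picture is of the moment at which its call begins: read the wrist's pose just before it.
- bot.close_job(): hands the job in, once; it reports no verdict.
The state is a dict: "time_s": time; "joints": joint angles; "qd": joint speeds; "tau": joint torques, N m; "tcp_pos": TCP position; "tool_rot": TCP orientation; "force": force on the tool from outside, world axes, zero at the start; "torque": the same for the moment, N m; "grip_width": finger opening in m.
Only numpy, scipy, OpenCV 4.12 (cv2) and the standard library are available. Lean on these libraries where they do the work, as an engineer would, in place of code of your own. Each camera call takes 0.05 s, during which the arm holds its last target.

## Task

The power unit on the bench stands open for a test. Press its two locking latches down until they stop, first the one with the long oblong cap and then the one with the small square cap; after that press the round spring-loaded interlock plunger down to its stop with the fingers, and finish while still holding it down. Grip and lift nothing, and leave the loose parts and tools where they are.

Things in the scene. Friction and masses are not known exactly. Their poses are not given: they have to be found in the camera images.
- wide_latch_top (a point): Centre of the top face of the oblong black latch cap, 20 x 46 mm (long side along the point's y), 14 mm tall, on a grey base 30 x 56 mm and 46 mm tall. The point moves with the cap; z is up. At the start it is 66 to 68 mm above the bench, level with or up to 2 mm below its normal position; pressed home it is 58 mm above the bench and the cap still stands 4 mm out of its base. The three fittings stand in a row, about 100 mm apart, in any order.
- square_latch_top (a point): Centre of the top face of the small square black latch cap, 20 x 20 mm, 14 mm tall, on a square grey base 34 mm wide and 46 mm tall. Heights as for the oblong latch.
- plunger_top (a point): Centre of the top face of the round black plunger, 24 mm across, 14 mm tall, on a round grey base 38 mm across and 46 mm tall. Released, its top is 68 mm above the bench; fully pressed 60 mm.
- wide_latch (a joint): Travel of the oblong latch in m, growing downward: 0 normal, 0.010 fully home (counts as home from 0.008), starts at 0 to 0.002. Friction of about 4 N, no spring: it stays where it is left. It can also be pulled up to -0.004, which must not be done.
- square_latch (a joint): Travel of the square latch, exactly as for the oblong one.
- plunger (a joint): Travel of the round plunger in m, growing downward: 0 released, 0.008 at its stop (counts as down from 0.006). A spring pushes it back up: about 1.2 N at the start, 6 N at the stop.
- housing: The open cast aluminium housing, fixed to the bench, 280 x 380 mm outside with bolt lugs, walls 55 mm high; origin at the centre of its underside, z up. The row of fittings runs along its y axis, 23 to 47 mm to its +x side. A black capacitor block 75 x 300 mm, top 50 mm above the bench, lies along its -x side; orange connectors stick out of its two y sides.
- socket: Loose steel socket, a tube 26 mm across and 36 mm tall, standing in the housing beyond the fittings; origin at the underside. Leave it.
- bolt: Loose dark bolt standing on its 22 mm head, 38 mm tall, in the housing beyond the fittings; origin at the underside. Leave it.
- collar: Loose brass collar, 28 mm across and 12 mm tall, lying on the capacitor block; origin at the underside. Leave it.
- screwdriver: Loose screwdriver with a green handle lying on the bench on the robot's right. Leave it.
- spray: Loose spray can, 58 mm across and 190 mm tall, on the robot's left; origin at the underside. Leave it.
- flask: Loose small jar, 44 mm across and 85 mm tall, on the robot's left; origin at the underside. Leave it.
- tape: Loose roll of tape, 90 mm across and 20 mm tall, lying flat on the robot's left; origin at the underside. Leave it.

How it is judged:
On the way, in this order (a step that is already met when the one before it is completed fails the run):
1. the oblong latch is pressed home (value of joint wide_latch above 0.008 m), for 0.1 s.
2. the square latch is pressed home (value of joint each of wide_latch, square_latch above 0.008 m), for 0.1 s.
3. the round plunger is held down by the fingers (all of step 2 and value of joint plunger above 0.006 m and contact force between the fingers and plunger above 1.5 N), for 0.3 s.
At the end, for the whole second after the job is handed in: Both latches are home (8 mm or more of their 10 mm), the fingers hold the plunger 6 mm or more down of its 8 mm with more than 1.5 N, and no loose thing has moved 20 mm or more (all of step 3 and distance of each of socket, bolt, collar, screwdriver, spray, flask, tape from where it was at the start of the episode below 0.02 m); the arm keeps its last pose, push and grip.
It fails at once if the square latch is pressed (beyond 5.5 mm) before the oblong latch is home (value of joint square_latch above 0.0055 m and value of joint wide_latch below 0.008 m).
It fails at once if the plunger is pressed (beyond 4 mm) before both latches are home (value of joint plunger above 0.004 m and value of joint any of wide_latch, square_latch below 0.008 m).
It fails at once if a latch is pulled upward (over 2.5 mm) (value of joint any of wide_latch, square_latch below -0.0025 m).
It fails at once if a loose thing is lifted or moved by 20 mm or more (distance of any of socket, bolt, collar, screwdriver, spray, flask, tape from where it was at the start of the episode above 0.02 m).
It also fails if it takes over 40 s, if anything falls off the work surface, if the arm or the gripper's body presses on something with over 40 N, if the wrist force passes 120 N, or if a joint passes its speed limit or range.

## Working session

There is one attempt and no reset: what is moved stays moved. The work goes in short steps, Python scripts to look and compute and a tool call to move; the robot and the scene stay as the last step left them, time stands still between calls to the robot, and variables do not carry over. Pictures are saved under pics/ and viewed, and the job is handed in when it is done.

Besides the shell and the picture viewer there is one more tool, called after "Emit:" in YAML: its name, and indented under it one key for each argument. jog_arm: Moves the arm, as the interface text tells. Its arguments: {"type":"object","properties":{"moves":{"type":"array","items":{"type":"array","items":{"type":"number"}}}},"required":["moves"]}

```bash
mkdir -p pics; ls; cat > h.py <<'E'
import numpy as np, cv2
from station import bot, eyes
from scipy.spatial.transform import Rotation as R
def snap(n,f):
    s=bot.observe(); g=eyes.grab_frame(n); cv2.imwrite('pics/'+f+'.png',cv2.cvtColor(g['img'],cv2.COLOR_RGB2BGR)); np.savez('pics/'+f+'.npz',s_pos=s['tcp_pos'],s_rot=s['tool_rot'],**g); return s,g
E
python3 - <<'E'
from h import *
for n in ['scene','side','wrist']:
    s,g=snap(n,n+'0'); print({k:v for k,v in g.items() if k not in('img','depth')})
print(bot.observe())
E
```

```text
pics
{'fx': 347.93107151202724, 'fy': 347.93107151202724, 'cx': 247.95504540292893, 'cy': 187.34163698454645, 'k1': -0.06137462006712345, 'xyz': array([ 1.20247327, -0.11571894,  0.72433715]), 'attitude': array([ 0.84868013, -0.02011068,  1.40821881])}
{'fx': 400.8834575248025, 'fy': 400.8834575248025, 'cx': 258.0810806072118, 'cy': 188.08604939358526, 'k1': -0.02668432471052556, 'xyz': array([ 0.22283537, -0.90712988,  0.60144719]), 'attitude': array([ 1.06175825, -0.0103383 , -0.2893208 ])}
{'fx': 340.6076867244536, 'fy': 340.6076867244536, 'cx': 257.5659653175549, 'cy': 194.13484224797702, 'k1': -0.05335850452395533, 'hand_eye': array([[-7.61018879e-04,  9.55498029e-01,  2.94996504e-01,
         7.54395211e-02],
       [ 9.99999563e-01,  8.87383421e-04, -2.94493535e-04,
        -5.77307682e-04],
       [-5.43163000e-04,  2.94996151e-01, -9.55498287e-01,
        -1.41674316e-01],
       [ 0.00000000e+00,  0.00000000e+00,  0.00000000e+00,
         1.00000000e+00]])}
{'time_s': 0.15, 'joints': array([ 1.19180854e+00,  3.26792437e-01, -1.93323563e-01,  1.05202514e+00,
       -9.35940888e-06,  1.43660504e+00]), 'qd': array([ 0.00058625, -0.00294277,  0.00272539, -0.00037784,  0.00186697,
       -0.0008154 ]), 'tau': array([ 8.28878437e-04, -4.43704319e+01,  2.62664938e+01,  1.04891285e-02,
       -1.82917165e-04,  1.88695715e-06]), 'tcp_pos': array([0.13312116, 0.53319596, 0.23068311]), 'tool_rot': array([-3.14025868e+00, -1.70645267e-04,  2.89679605e+00]), 'force': array([ 0.10880472, -0.40789101,  0.57550104]), 'torque': array([ 0.00851667, -0.00191228,  0.00959399]), 'grip_width': 0.08532856861277278}
```

View pics/scene0.png

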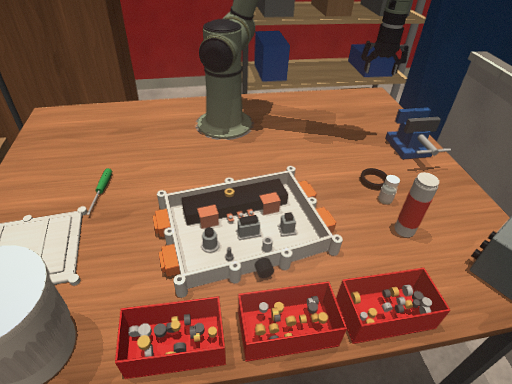

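View pics/side0.png

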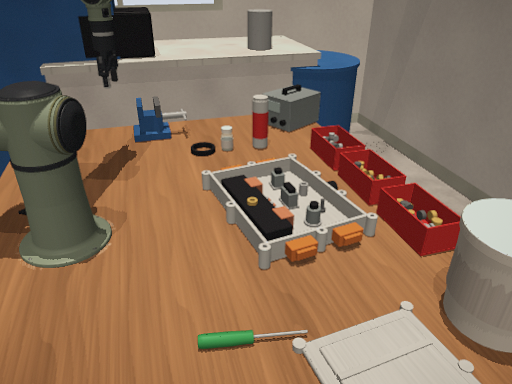

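View pics/wrist0.png

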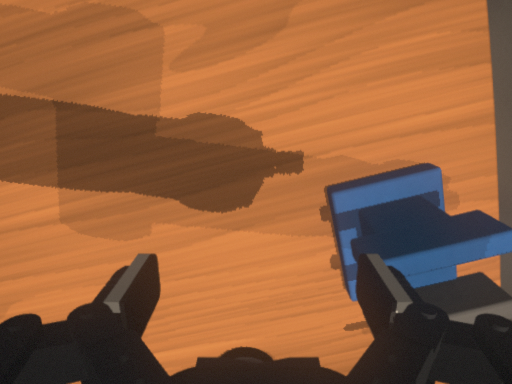

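The scene picture shows the round plunger at about (209,238), the oblong latch at (248,222) and the square latch at (288,222). The bolt is at (229,255), the socket at (267,243) and the collar at (229,191). Next I'll deproject these.

```bash
cat >> h.py <<'E'
def cloud(d):
    H,W=d['depth'].shape
    u,v=np.meshgrid(np.arange(W),np.arange(H))
    xd=(u-d['cx'])/d['fx']; yd=(v-d['cy'])/d['fy']
    x,y=xd.copy(),yd.copy()
    for _ in range(10):
        k=1+d['k1']*(x*x+y*y); x,y=xd/k,yd/k
    z=d['depth']; P=np.stack([x*z,-y*z,-z],-1)
    if 'hand_eye' in d:
        T=d['hand_eye']; P=P@T[:3,:3].T+T[:3,3]
        return P@R.from_euler('xyz',d['s_rot']).as_matrix().T+d['s_pos']
    return P@R.from_euler('xyz',d['attitude']).as_matrix().T+d['xyz']
E
python3 - <<'E'
from h import *
for n in ['scene0','side0']:
    d=dict(np.load(f'pics/{n}.npz')); P=cloud(d); z=P[...,2]
    box={'scene0':(150,320,160,290),'side0':(240,350,160,235)}[n]
    m=np.zeros(z.shape,bool); m[box[2]:box[3],box[0]:box[1]]=1
    m&=(z>0.0605)&(z<0.075)&(d['depth']>0)
    k,l,st,c=cv2.connectedComponentsWithStats(m.astype(np.uint8))
    print(n)
    for i in range(1,k):
        if st[i,4]<6: continue
        q=P[l==i]; print(c[i].round(),st[i,4],q.mean(0).round(4),q.min(0).round(3),q.max(0).round(3))
    # table check
    print('table',P[300,100] if n=='side0' else P[150,120])
    im=d['img'][box[2]:box[3],box[0]:box[1]]
    cv2.imwrite(f'pics/{n}_c.png',cv2.resize(im[:,:,::-1],None,fx=4,fy=4,interpolation=cv2.INTER_CUBIC))
E
```

```text
scene0
[228. 191.] 36 [ 0.4699 -0.0384  0.062 ] [ 0.457 -0.051  0.061] [ 0.484 -0.025  0.064]
[288. 216.] 52 [0.593  0.1045 0.0663] [0.581 0.095 0.061] [0.602 0.115 0.069]
[248. 219.] 124 [ 0.5902 -0.002   0.0661] [ 0.577 -0.025  0.061] [0.6   0.022 0.07 ]
[209. 231.] 68 [ 0.6185 -0.1052  0.067 ] [ 0.604 -0.116  0.061] [ 0.628 -0.095  0.07 ]
[308. 288.] 72 [0.8134 0.0942 0.0691] [0.812 0.057 0.061] [0.815 0.119 0.075]
table [ 0.13373974 -0.38819582  0.00265855]
side0
[346. 163.] 35 [0.8093 0.0904 0.067 ] [0.807 0.067 0.061] [0.812 0.117 0.074]
[278. 170.] 36 [0.5915 0.1001 0.0662] [0.582 0.093 0.061] [0.602 0.113 0.07 ]
[290. 187.] 82 [ 0.5873 -0.0072  0.0666] [ 0.578 -0.027  0.061] [0.601 0.019 0.07 ]
[252. 200.] 38 [ 0.4713 -0.0406  0.0623] [ 0.458 -0.053  0.061] [ 0.484 -0.028  0.065]
[314. 204.] 57 [ 0.6154 -0.1108  0.0673] [ 0.605 -0.121  0.061] [ 0.628 -0.098  0.071]
table [ 0.08964145 -0.23970801 -0.000579  ]
```

View pics/scene0_c.png

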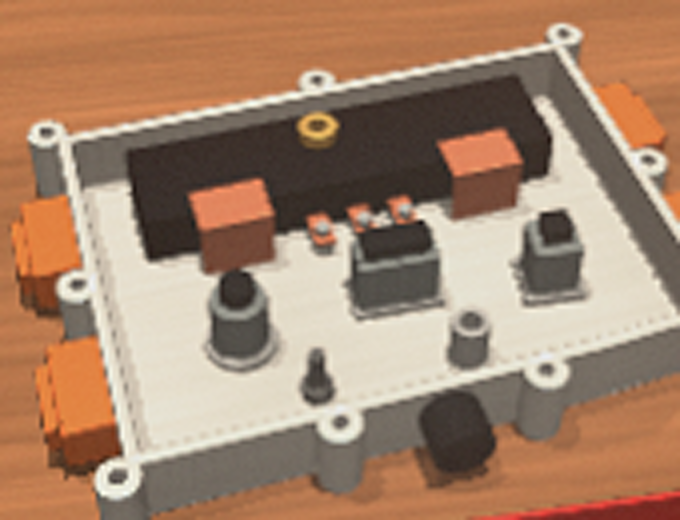

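```bash
cat >> h.py <<'E'
def delta(x,y,z):
    s=bot.observe(); Rm=R.from_euler('xyz',s['tool_rot']).as_matrix()
    return Rm.T@(np.array([x,y,z])-s['tcp_pos'])
E
python3 - <<'E'
from h import *
print(delta(0.589,-0.002,0.231), delta(0.589,-0.002,0.231)/12)
d=dict(np.load('pics/scene0.npz'));P=cloud(d)
for (u,v) in [(208,212),(270,199),(425,180),(390,181),(375,177),(229,191)]: print(u,v,P[v,u].round(3))
E
```

```text
[-5.71997059e-01 -4.08753814e-01  1.30770858e-04] [-4.76664216e-02 -3.40628178e-02  1.08975715e-05]
208 212 [ 0.537 -0.102  0.053]
270 199 [0.508 0.075 0.051]
425 180 [0.639 0.429 0.19 ]
390 181 [0.518 0.428 0.085]
375 177 [ 0.4    0.459 -0.   ]
229 191 [ 0.464 -0.036  0.056]
```

Emit:
jog_arm:
  moves:
    - [-0.048,-0.034,0,0,0,0,0]
    - [-0.048,-0.034,0,0,0,0,0]
    - [-0.048,-0.034,0,0,0,0,0]
    - [-0.048,-0.034,0,0,0,0,0]
    - [-0.048,-0.034,0,0,0,0,0]
    - [-0.048,-0.034,0,0,0,0,0]
    - [-0.048,-0.034,0,0,0,0,0]
    - [-0.048,-0.034,0,0,0,0,0]

```text
time_s: 1.15
tcp_pos: [0.4472, 0.1697, 0.2297]
tool_rot: [-3.142, 0.001, 2.907]
force: [1.8, 0.5, 0.2]
grip_width: 0.0002
```

Emit:
jog_arm:
  moves:
    - [-0.048,-0.034,0,0,0,0,0]
    - [-0.048,-0.034,0,0,0,0,0]
    - [-0.048,-0.034,0,0,0,0,0]
    - [-0.03,-0.02,0,0,0,0,0]
    - [0,0,0,0,0,0,0]

```text
time_s: 1.78
tcp_pos: [0.5935, 0.0004, 0.228]
tool_rot: [3.141, -0.0, 2.9]
force: [-0.3, 1.0, 0.8]
grip_width: -0.0002
```

```bash
python3 - <<'E'
from h import *
s,g=snap('wrist','w1'); print(s['time_s'],s['tcp_pos'],s['tool_rot'],s['grip_width'],s['force'])
d=dict(np.load('pics/w1.npz'));P=cloud(d);z=P[...,2]
m=((z>0.0605)&(z<0.075)&(d['depth']>0)&(abs(P[...,0]-.6)<.05)&(abs(P[...,1])<.15)).astype(np.uint8)
k,l,st,c=cv2.connectedComponentsWithStats(m)
for i in range(1,k):
    if st[i,4]<30: continue
    q=P[l==i]; print(c[i].round(),st[i,4],q.mean(0).round(4),np.median(q[:,2]).round(4),q.min(0).round(3),q.max(0).round(3),cv2.minAreaRect((q[:,:2]*1000).astype(np.float32)))
E
```

```text
1.775 [5.93464083e-01 4.40738617e-04 2.27973011e-01] [ 3.14119723e+00 -9.41894090e-05  2.90006310e+00] -0.00017669707439772783 [-0.32722292  0.9989239   0.83132083]
[370. 144.] 532 [0.5896 0.1052 0.0661] 0.0664 [0.58  0.096 0.061] [0.601 0.116 0.068] ((590.3386840820312, 105.82038879394531), (20.550317764282227, 20.4869441986084), 1.9114909172058105)
[255. 168.] 1081 [ 5.865e-01 -3.000e-04  6.620e-02] 0.0664 [ 0.576 -0.024  0.061] [0.599 0.023 0.069] ((587.3475952148438, -0.5385036468505859), (20.448726654052734, 45.93339538574219), 5.210859775543213)
[156. 221.] 448 [ 0.6138 -0.1049  0.0665] 0.0668 [ 0.604 -0.117  0.061] [ 0.626 -0.095  0.069] ((614.8126831054688, -105.8410873413086), (22.39432144165039, 22.356761932373047), 87.95130920410156)
```

View pics/w1.png

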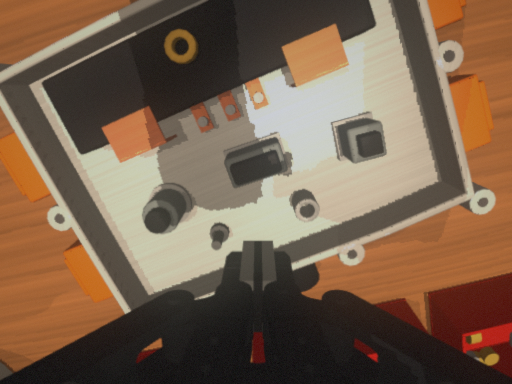

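The wrist picture shows the oblong cap at (257,160), the square cap at (370,140) and the plunger at (156,218), with the closed fingers in the lower middle. The measured sizes match (20x46, 20x20 and about 22–24 mm), and the tops come out at about 67 mm. I'm going down over the oblong latch.

Emit:
jog_arm:
  moves:
    - [0.005,-0.003,0.05,0,0,0,0]
    - [0,0,0.05,0,0,0,0]
    - [0,0,0.04,0,0,0,0]
    - [0,0,0,0,0,0,0]

```text
time_s: 2.33
tcp_pos: [0.5837, 0.0045, 0.0859]
tool_rot: [3.14, -0.002, 2.906]
force: [-0.7, 0.4, 0.3]
grip_width: -0.0001
```

Emit:
jog_arm:
  moves:
    - [-0.005,-0.004,0.01,0,0,0,0]
    - [0,0,0.006,0,0,0,0]
    - [0,0,0.003,0,0,0,0]

```text
time_s: 2.7
tcp_pos: [0.5905, 0.0001, 0.0704]
tool_rot: [3.139, 0.005, 2.908]
force: [0.1, 0.4, 0.2]
grip_width: -0.0004
```

Emit:
jog_arm:
  moves:
    - [0,0,0.004,0,0,0,0]
    - [0,0,0.004,0,0,0,0]

```text
time_s: 2.95
tcp_pos: [0.5913, -0.0001, 0.0636]
tool_rot: [3.139, 0.007, 2.908]
force: [-2.4, -0.2, 4.4]
grip_width: -0.0001
```

In contact: 4.4 N matches the latch friction. Pressing on to the stop.

Emit:
jog_arm:
  moves:
    - [0.002,0,0.004,0,0,0,0]
    - [0,0,0.004,0,0,0,0]

```text
time_s: 3.2
tcp_pos: [0.5914, -0.0, 0.0577]
tool_rot: [3.138, 0.011, 2.908]
force: [-12.3, 1.3, 37.4]
grip_width: -0.0004
```

Emit:
jog_arm:
  moves:
    - [0,0,0.003,0,0,0,0]
    - [0,0,0.003,0,0,0,0]

```text
time_s: 3.45
tcp_pos: [0.5913, -0.0, 0.0578]
tool_rot: [3.139, 0.013, 2.908]
force: [-9.0, 1.3, 27.1]
grip_width: 0.0002
```

The latch is on its stop at z 0.058 with about 30 N. Lifting off and moving to the square latch.

Emit:
jog_arm:
  moves:
    - [0,0,-0.02,0,0,0,0]
    - [0,0,-0.03,0,-0.7,0,0]
    - [0.013,0.051,0,0,0,0,0]
    - [0.013,0.051,0,0,0,0,0]
    - [0,0,0,0,0,0,0]

```text
time_s: 4.08
tcp_pos: [0.5876, 0.1073, 0.1076]
tool_rot: [3.138, 0.023, 2.905]
force: [0.4, -0.3, -0.6]
grip_width: 0.0005
```

```bash
python3 - <<'E'
from h import *
s,g=snap('scene','s2'); print(s['tcp_pos'],s['tool_rot'],s['force'],delta(.591,.105,.075))
d=dict(np.load('pics/s2.npz'));P=cloud(d);z=P[...,2]
m=((z>0.0535)&(z<0.075)&(d['depth']>0)&(abs(P[...,0]-.6)<.035)&(abs(P[...,1])<.13)).astype(np.uint8)
k,l,st,c=cv2.connectedComponentsWithStats(m)
for i in range(1,k):
    if st[i,4]<10: continue
    q=P[l==i]; print(c[i].round(),st[i,4],q.mean(0).round(4),np.median(q[:,2]).round(4),q.max(0).round(3))
cv2.imwrite('pics/s2c.png',cv2.resize(d['img'][120:300,140:360,::-1],None,fx=3,fy=3))
E
```

```text
[0.58757609 0.10734914 0.10761651] [3.1380814  0.02336885 2.90531922] [ 0.41935797 -0.34115971 -0.55353433] [-2.82090552e-03  6.43583531e-05  3.24599732e-02]
[288. 217.] 85 [0.5941 0.1036 0.0624] 0.0648 [0.607 0.122 0.069]
[248. 222.] 129 [ 0.59   -0.002   0.0566] 0.0568 [0.604 0.025 0.06 ]
[209. 233.] 99 [ 0.6207 -0.1054  0.0631] 0.0657 [ 0.634 -0.09   0.071]
```

View pics/s2c.png

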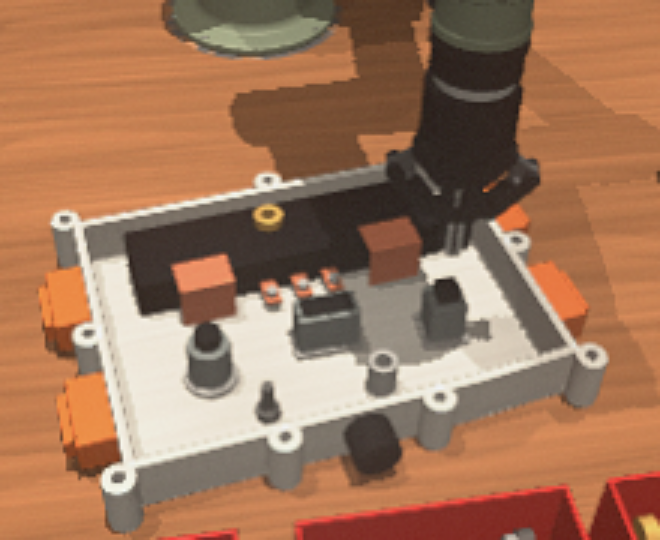

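In the crop (zoomed 3x) the oblong cap, at about (325,300), is visibly down, and its top reads about 57 mm. The other parts haven't moved. Now the square latch.

Emit:
jog_arm:
  moves:
    - [-0.003,0,0.02,0,1.3,0,0]
    - [0,0,0.012,0,0,0,0]
    - [0,0,0.003,0,0,0,0]
    - [0,0,0,0,0,0,0]

```text
time_s: 4.62
tcp_pos: [0.5899, 0.1019, 0.0703]
tool_rot: [3.141, -0.002, 2.9]
force: [-0.3, -0.0, 0.5]
grip_width: -0.0
```

Emit:
jog_arm:
  moves:
    - [0,0.003,0,0,0,0,0]
    - [0,0,0.004,0,0,0,0]
    - [0,0,0.004,0,0,0,0]
    - [0,0,0.004,0,0,0,0]

```text
time_s: 5.12
tcp_pos: [0.5914, 0.1047, 0.06]
tool_rot: [3.14, 0.001, 2.9]
force: [-1.2, -0.7, 3.9]
grip_width: 0.0
```

Emit:
jog_arm:
  moves:
    - [0,0,0.004,0,0,0,0]
    - [0,0,0.003,0,0,0,0]

```text
time_s: 5.38
tcp_pos: [0.5916, 0.1047, 0.0578]
tool_rot: [3.14, 0.003, 2.9]
force: [-12.5, -1.5, 33.5]
grip_width: -0.0
```

Emit:
jog_arm:
  moves:
    - [0,0,0.002,0,0,0,0]
    - [0,0,-0.02,0,0,0,0]
    - [0,0,-0.03,0,0,0,0]
    - [-0.019,-0.05,0,0,0,0,0]
    - [-0.019,-0.05,0,0,0,0,0]
    - [-0.019,-0.05,0,0,0,0,0]
    - [-0.018,-0.044,0,0,0,0,0]
    - [0,0,0,0,0,0,0]

```text
time_s: 6.38
tcp_pos: [0.6207, -0.1063, 0.1073]
tool_rot: [3.139, 0.007, 2.904]
force: [0.2, 0.8, -0.4]
grip_width: 0.0
```

```bash
python3 - <<'E'
from h import *
s,g=snap('scene','s3'); print(s['tcp_pos'],s['tool_rot'],s['force'],delta(.617,-.106,.075))
d=dict(np.load('pics/s3.npz'));P=cloud(d);z=P[...,2]
m=((z>0.0535)&(z<0.075)&(d['depth']>0)&(abs(P[...,0]-.6)<.035)&(abs(P[...,1])<.13)).astype(np.uint8)
k,l,st,c=cv2.connectedComponentsWithStats(m)
for i in range(1,k):
    if st[i,4]<10: continue
    q=P[l==i]; print(c[i].round(),st[i,4],q.mean(0).round(4),np.median(q[:,2]).round(4),q.max(0).round(3))
cv2.imwrite('pics/s3c.png',cv2.resize(d['img'][120:300,140:360,::-1],None,fx=3,fy=3))
E
```

```text
[ 0.62069679 -0.10627942  0.10733795] [3.13941332 0.00724501 2.90425371] [ 0.16516064  0.83748652 -0.42607445] [ 0.0028134  -0.0023334   0.03209893]
[288. 218.] 73 [0.5929 0.1062 0.0563] 0.0562 [0.609 0.12  0.06 ]
[248. 222.] 131 [ 0.5905 -0.0022  0.0568] 0.0572 [0.604 0.025 0.06 ]
[209. 233.] 112 [ 0.6201 -0.105   0.0623] 0.0657 [ 0.633 -0.087  0.07 ]
```

View pics/s3c.png

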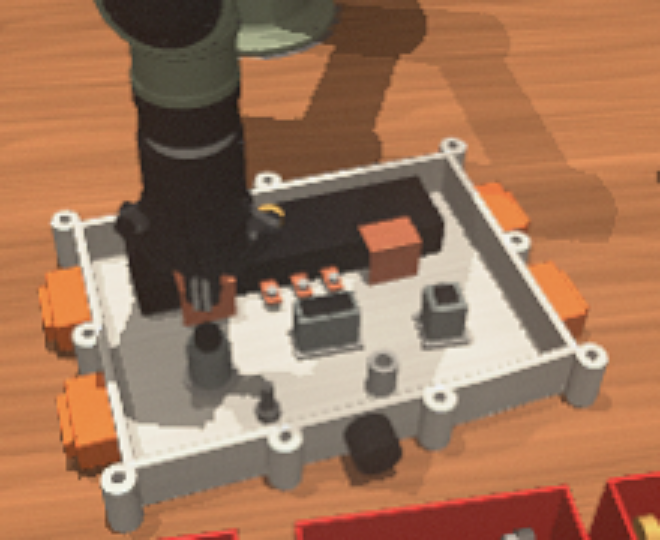

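The crop shows both latch caps low, at (325,300) and (443,295), with tops at about 57 mm. The gripper is above the plunger at (208,335). Pressing the plunger now.

Emit:
jog_arm:
  moves:
    - [0.003,-0.002,0.02,0,0.4,0,0]
    - [0,0,0.012,0,0,0,0]
    - [0,0,0.003,0,0,0,0]
    - [0,0,0,0,0,0,0]

```text
time_s: 6.92
tcp_pos: [0.6151, -0.1016, 0.0678]
tool_rot: [3.138, -0.005, 2.911]
force: [-0.1, -0.6, 1.0]
grip_width: -0.0001
```

Emit:
jog_arm:
  moves:
    - [-0.003,-0.004,-0.004,0,0,0,0]
    - [0,0,0,0,0,0,0]

```text
time_s: 7.18
tcp_pos: [0.6178, -0.1059, 0.0728]
tool_rot: [3.138, -0.004, 2.912]
force: [0.3, -0.0, 0.8]
grip_width: 0.0001
```

Emit:
jog_arm:
  moves:
    - [0,0,0.005,0,0,0,0]
    - [0,0,0.004,0,0,0,0]
    - [0,0,0.004,0,0,0,0]
    - [0,0,0.003,0,0,0,0]

```text
time_s: 7.68
tcp_pos: [0.6186, -0.1062, 0.0595]
tool_rot: [3.138, -0.001, 2.912]
force: [-10.6, 2.8, 30.2]
grip_width: 0.0001
```

Emit:
jog_arm:
  moves:
    - [0,0,0.003,0,0,0,0]
    - [0,0,0.003,0,0,0,0]

```text
time_s: 7.92
tcp_pos: [0.6186, -0.1061, 0.0597]
tool_rot: [3.139, 0.001, 2.912]
force: [-7.6, 2.0, 23.3]
grip_width: 0.0001
```

Emit:
jog_arm:
  moves:
    - [0,0,0.002,0,0,0,0]
    - [0,0,0.002,0,0,0,0]
    - [0,0,0.002,0,0,0,0]

```text
time_s: 8.3
tcp_pos: [0.6186, -0.1061, 0.0599]
tool_rot: [3.14, 0.004, 2.912]
force: [-5.2, 1.4, 16.9]
grip_width: -0.0
```

```bash
python3 - <<'E'
from h import *
s,g=snap('scene','s4')
d=dict(np.load('pics/s4.npz'));P=cloud(d);z=P[...,2]
for n,(x,y) in dict(w=(.589,-.001),sq=(.592,.105)).items():
    m=(abs(P[...,0]-x)<.008)&(abs(P[...,1]-y)<.008)&(z>.03)&(z<.09); print(n,np.median(z[m]))
cv2.imwrite('pics/s4c.png',cv2.resize(d['img'][120:300,140:360,::-1],None,fx=3,fy=3))
d0=np.load('pics/scene0.npz')['img'].astype(int);print('right side diff',[abs(d0[a:b,c:e]-d['img'][a:b,c:e]).mean() for a,b,c,e in [(165,240,355,450),(165,220,85,115)]])
s=bot.observe();print(s['time_s'],s['tcp_pos'],s['force'])
E
```

```text
w 0.057506604707883435
sq 0.057676464995151056
right side diff [np.float64(6.994339181286549), np.float64(7.109090909090909)]
8.35 [ 0.61854693 -0.10612839  0.05984306] [-5.75337258  0.85615529 15.27462479]
```

View pics/s4c.png

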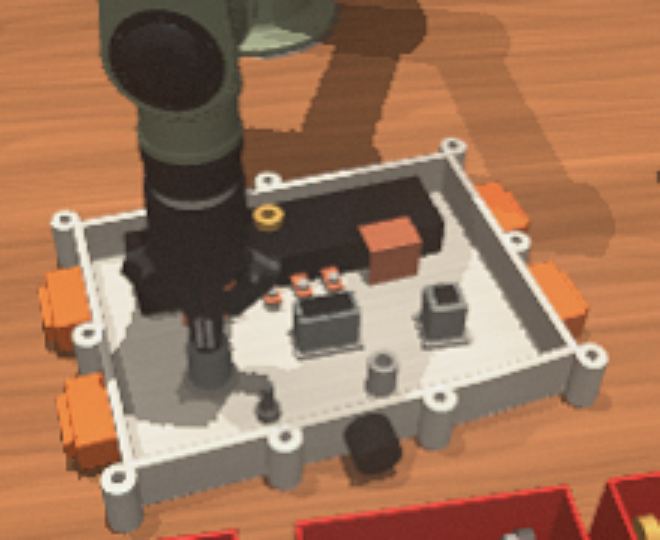

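The fingers sit on the plunger at (208,330) with both latches low and the loose parts in place. Tip height is 0.0598 m at about 15 N, so it's on the stop. Handing in.

```bash
python3 - <<'E'
from h import *
print(bot.close_job()); s=bot.observe(); print(s['time_s'],s['tcp_pos'],s['force'])
E
```

```text
the job is handed in; nothing more can be done
None
the job is handed in; nothing more can be done
```

I pressed the oblong latch to its stop with the closed fingers, then the square latch, then the round plunger. I handed the job in at about 8.4 s while still holding the plunger down. No verdict was reported.

- **Latches:** on the stops the fingertip read 57.8 mm for both. The last camera check put both tops at about 57.5 mm, against 58 mm for home.
- **Plunger:** the fingertip is at 59.8 mm, against 60 mm at the stop, and pushes with about 15 N. That push was still falling slowly, from 23 to 15 N over the last half second, but it stays well above the spring's 6 N.
- **Loose parts:** the last picture shows the socket, bolt and collar in place. For the things on the bench I only compared the start and end pictures by eye and with a rough pixel difference, which was about 7 grey levels on both sides. I took that for noise and did not measure their positions again. The arm never came near them.
- **Disagreement:** the scene and wrist cameras differed by 2 to 4 mm in x, so I aimed between them.

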